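Index the vial carousel to the black-capped vial and lock it

ROBOT

A 6-joint arm with a two-finger parallel gripper is mounted at the origin on a cart in front of the work surface, level with it; the furniture and walls round the work are solid. World frame = base frame: x ahead of the robot, y to its left, z up, the work surface at z = 0. Lengths are in m, angles in rad, forces in N, time in s.
With the tool pointing down it reaches from about 0.275 to 0.85 m from the base axis. Payload 19 kg.
Tool frame: the origin (TCP) lies on the centre line of the jaws, within the pads' length; the fingertips stand 14 mm ahead of it and the grasp point (between the pads) lies 5 mm behind it; z points along the fingers, y is the line along which they close (so a half turn about z gives the same grasp; the last joint's range is limited). The gripper opens to 85 mm and grips with 20 to 120 N. Pads are 22 mm wide; open, the fingers measure 114 mm over their backs; the gripper's body (76 mm by 85 mm) begins 54 mm behind the grasp point. The pads swing forward as they close: fully open they stand 13 mm farther back than shut.
Start: joints at [-1.478, 0.15, 1.437, -0, 1.554, -0.134], TCP at [0.129, -0.56, 0.224] pointing down, gripper open.
Joint ranges: [-2.8, 2.8], [-0.68, 2.1], [0.12, 2.68], [-1.39, 4.53], [0.16, 2.79], [-2.81, 2.81]. Speed limits (rad/s): [1.89, 1.89, 2.22, 3.01, 3.01, 3.01].

INTERFACE

Orientations are given as a rotation vector (axis times angle).
In Python, from workcell import env, optics gives the robot as it stands.
- The arm moves only by the shell command python3 -m creep 'ROWS' [FORCE]. ROWS is text: rows parted by semicolons, each of 7 numbers parted by spaces: the turn, a rotation vector about the tool's x, y, z in rad, then the shift along the tool's x, y, z in cm, then the finger opening in cm, from 0 to 8.54. In form: rx ry rz tx ty tz hand; .... A call has 1 to 20 rows; each row shifts and turns the commanded pose from where the row before left it, along the tool's axes as they then stand; what a row does not reach is not made up. A row lasts 1/12 s, in which the tool goes at most 41.7 mm and 7.16 degrees, less where a joint would pass 70% of its speed; a pose out of reach is approached as far as the arm can. A call with a gripper value outside its range is refused whole. The fingers move at their own pace and stop on an object; FORCE is the grip in N (left out, the last holds). Time passes only in rows, so rows that do not move let the fingers close. It gives the time, the measured TCP pose, the force, the opening and the grip force at its end, in the units of the state.
- env.state(): the state, without advancing time (a new reading comes with each control period).
- optics.snapshot(name): name is "side" or "top"; returns (picture, depth): 420x560x3 uint8, red, green, blue; 420x560 float32, m along the optical axis (not along the pixel's ray), 0 where there is no reading.
- optics.calibration(name): a dict with "camera_matrix" (3x3 intrinsics, pixels), "rvec" (rotation vector, rad) and "tvec" (3), from world to camera coordinates, as OpenCV has them. Camera axes: x right, y down, z forward; pixel columns grow to the right and rows downward; lengths in m; the calibration is good to about 2 mm. A picture is of the moment at which its call begins. calibration takes no time and is no camera call.
- env.hand_in(): hands the job in; it is judged then, once.
The state is a dict: "time_s": time; "joint_pos": joint angles; "qd": joint speeds; "joint_efforts": joint torques, N m; "tool_pos": TCP position; "tool_rot": TCP orientation; "contact_force": force on the tool from outside, world axes, zero at the start; "ft_torque": the same for the moment, N m; "finger_gap": opening from 0.0 (shut) to 1.0 (fully open); "grasp_force": force on a finger pad.
Only numpy, scipy, OpenCV 4.12 (cv2) and the standard library are available. Lean on these libraries where they do the work, as an engineer would, in place of code of your own. Each camera call takes 0.05 s, during which the arm holds its last target. There are 200 camera calls.

TASK

Bring the black-capped vial to the pick position of the carousel, behind the yellow arrowhead: push the red knob of the lock lever outward until its roller is clear of the disc, turn the carousel by pushing a spoke with a fingertip, then push the lever fully home into its notch so that the carousel is locked there. Nothing is to be picked up; keep off the vials and their cups, and leave the other things on the table where they are.

Things in the scene. Friction and masses are not known exactly. Their poses are not given: they have to be found in the camera images.
- carousel_base: Immovable aluminium plate, 206 x 225 mm, top at z = 20 mm, on rubber feet, that carries the vial carousel. Origin on the table under the rotor's vertical axis; its -x axis points to the yellow arrowhead (76 to 104 mm from the axis, top at z = 36 mm); the lock lever is on its -y side. Yaw up to 0.4 rad either way. Offsets below are in this frame.
- pick_point (a point): The pick position: the point 50 mm from the rotor axis on the side of the yellow arrowhead, at the height of a cup's floor (41 mm). A cup that stands exactly behind the arrowhead is centred here.
- rotor_axis (a point): A point on the rotor's vertical axis, at the height of the spokes (50 mm above the table).
- rotor (a joint): Angle of the rotor, rad, counter-clockwise from above; 0 at the start, stops at +-3.1. Six cups 60 degrees apart stand 50 mm from the axis on a dark disc (radius 72 mm, z = 29 to 39 mm) with six rim notches midway between them. At 0 a cup is at the pick position. About 2 N at a spoke turns it; it stays where left, does not coast, and cannot turn while the lever's roller is in a notch.
- spokes: Three steel rods, 8 mm thick, at z = 50 mm, 120 degrees apart, turning with the rotor; each runs out between two cups to a black ball (18 mm) 118 mm from the axis. Free length for a fingertip: 65 to 108 mm from the axis. Origin on the axis at table height; the frame turns with the rotor, the spokes stand at 30, 150 and 270 degrees counter-clockwise from its x axis.
- spoke0 (a point): Middle of the free length of the first spoke, 92 mm from the axis.
- spoke1 (a point): The same on the second spoke.
- spoke2 (a point): The same on the third spoke.
- cups: The six blue cups on the rotor (24 mm across, z = 39 to 60 mm, bore 17 mm, floor at 41 mm); two are empty: the one at the pick position at the start, and the one across from it. Not to be touched. Origin on the rotor axis at table height.
- lock_lever (a joint): Angle of the lock lever, rad, counter-clockwise from above. 0: locked, its 10 mm roller home in a notch. Above 0.3: roller clear of the disc; stop at 0.5. 1 to 2 N at the knob moves it; it stays where left. The roller enters a notch only if the rotor is within about 0.08 rad of a 60 degree step; the notch's flared mouth then centres the rotor as the lever goes home.
- lever_pivot (a point): The lever's pivot, 64 mm in x and -72 mm in y from the rotor axis (height 45 mm).
- lever_knob (a point): Centre of the red upright knob at the lever's end, 148 mm from the pivot, 17 mm across, z = 28 to 60 mm (point at 45 mm). Locked at x = -78, y = -112 mm of carousel_base, fully out at about x = -42, y = -175 mm: it swings away from the rotor to unlock. The lever's bar runs low, below z = 28 mm, under the disc.
- vial_black: Small clear vial with black cap, 15 mm across, 42 mm high, standing loose in a cup (its top at z = 83 mm). Origin at the centre of its underside.
- vial_white1: Small clear vial with white cap and brown contents, 15 mm across, 42 mm high, standing loose in a cup (its top at z = 83 mm). Origin at the centre of its underside.
- vial_white2: Small clear vial with white cap and brown contents, 15 mm across, 42 mm high, standing loose in a cup (its top at z = 83 mm). Origin at the centre of its underside.
- vial_white3: Small clear vial with white cap and brown contents, 15 mm across, 42 mm high, standing loose in a cup (its top at z = 83 mm). Origin at the centre of its underside.
- loupe: short black eyepiece loupe, 38 mm across, 36 mm high, standing behind the carousel; a bystander. Origin at the centre of its underside.
- gel_box: small flat black box, 59x56x17 mm, behind the carousel to the right; a bystander. Origin at the centre of its underside.
- petri_b: clear petri dish, 62 mm across, 16 mm high, to the left; a bystander. Origin at the centre of its underside.
- puck_d: cream specimen puck, 25 mm across, 9 mm high, to the left; a bystander. Origin at the centre of its underside.
- usb_stick: red USB stick, 59x20x9 mm, near the front edge to the right; a bystander. Origin at the centre of its underside.
- bnc_a: grey metal adapter, 14x32x14 mm, front right; a bystander. Origin at the centre of its underside.
- bnc_b: grey metal adapter, 14x32x14 mm, front right; a bystander. Origin at the centre of its underside.

How it is judged:
On the way, in this order (a step that is already met when the one before it is completed fails the run):
1. the lock lever is swung out, its roller clear of the disc (value of joint lock_lever above 0.3 rad), for 0.1 s.
2. with the lever out, a finger pushes a spoke (contact force between the fingers and spokes above 0.2 N and value of joint lock_lever above 0.28 rad).
3. the black-capped vial comes to the pick position (horizontal distance between vial_black and pick_point below 0.009 m), for 0.1 s.
At the end, for the whole second after the job is handed in: The black-capped vial stands upright in its cup with its centre within 6 mm of the pick position, the lock lever is home (below 0.06 rad), so its roller is in the notch, all vials stand upright (within 0.2 rad) in their cups, and rotor and lever are at rest (horizontal distance between vial_black and pick_point below 0.006 m and value of joint lock_lever below 0.06 rad and z of vial_black in the frame of carousel_base between 0.036 and 0.046 m and angle between each of vial_black, vial_white1, vial_white2, vial_white3's own z axis and vertical below 0.2 rad and z of each of vial_white1, vial_white2, vial_white3 in the frame of carousel_base below 0.046 m and velocity of joint rotor between -0.05 and 0.05 rad/s and velocity of joint lock_lever between -0.05 and 0.05 rad/s); the robot touches nothing.
It fails at once if a vial or a cup is touched by the robot (contact force between any of the fingers, the arm and vial_black above 0.5 N or contact force between any of the fingers, the arm and vial_white1 above 0.5 N or contact force between any of the fingers, the arm and vial_white2 above 0.5 N or contact force between any of the fingers, the arm and vial_white3 above 0.5 N or contact force between any of the fingers, the arm and cups above 0.5 N).
It fails at once if a vial is lifted from its cup or tipped (z of any of vial_black, vial_white1, vial_white2, vial_white3 in the frame of carousel_base above 0.055 m or angle between any of vial_black, vial_white1, vial_white2, vial_white3's own z axis and vertical above 0.35 rad).
It fails at once if one of the things round the carousel is moved by more than 15 mm (distance of any of loupe, gel_box, petri_b, puck_d, usb_stick, bnc_a, bnc_b from where it was at the start of the episode above 0.015 m).
It also fails if it takes over 64 s, if anything falls off the work surface, if the arm or the gripper's body presses on something with over 40 N, if the wrist force passes 120 N, or if a joint passes its speed limit or range.

## Working session

There is one attempt and no reset: what is moved stays moved. The work goes in short steps, Python scripts to look and compute and a shell command to move; the robot and the scene stay as the last step left them, time stands still between calls to the robot, and variables do not carry over. Pictures are saved under pics/ and viewed, at most 10 in all, crops included, and the job is handed in when it is done.

```bash
mkdir -p pics
cat > h.py <<'E'
import numpy as np, cv2
from workcell import env, optics
def snap(n,f=None):
    p,d=optics.snapshot(n)
    if f: cv2.imwrite('pics/'+f,p[:,:,::-1])
    return p,d
def cal(n):
    c=optics.calibration(n);return np.array(c['camera_matrix']),cv2.Rodrigues(np.array(c['rvec'],float))[0],np.array(c['tvec'],float).ravel()
def ray(n,uv,z):
    K,R,t=cal(n);d=R.T@np.linalg.inv(K)@np.array([uv[0],uv[1],1.]);o=-R.T@t
    return o+d*(z-o[2])/d[2]
def proj(n,P):
    K,R,t=cal(n);q=K@(R@np.array(P,float)+t);return q[:2]/q[2]
E
python3 - <<'E'
from h import *
for n in('top','side'):
    snap(n,n+'1.png');K,R,t=cal(n);print(n,K.round(1).tolist(),(-R.T@t).round(3))
s=env.state();print(s)
E
```

```text
top [[418.9, 0.0, 278.7], [0.0, 418.9, 215.8], [0.0, 0.0, 1.0]] [0.036 0.019 1.33 ]
side [[482.9, 0.0, 282.1], [0.0, 482.9, 211.2], [0.0, 0.0, 1.0]] [-0.122 -1.115  1.088]
{'time_s': 0.1, 'joint_pos': array([-1.47800821e+00,  1.50960368e-01,  1.43791216e+00,  6.36010212e-06,
        1.55382124e+00, -1.33980337e-01]), 'qd': array([ 6.65377952e-04, -2.44914572e-03,  8.42254072e-06, -5.61298761e-04,
       -8.17548105e-04,  8.59388852e-04]), 'joint_efforts': array([ 4.13310947e-03, -7.14381051e+01, -5.71790671e+01, -6.88541968e-05,
        7.28416155e-03, -6.89997734e-06]), 'tool_pos': array([ 0.12925075, -0.56006299,  0.22394924]), 'tool_rot': array([-3.12032649e+00, -3.55319594e-01, -4.55918678e-05]), 'contact_force': array([ 0.22247282, -0.45583235, -0.64825323]), 'ft_torque': array([-0.03502346, -0.01257958, -0.00189628]), 'grasp_force': 0.0, 'finger_gap': 1.0007522509338973}
```

View pics/top1.png

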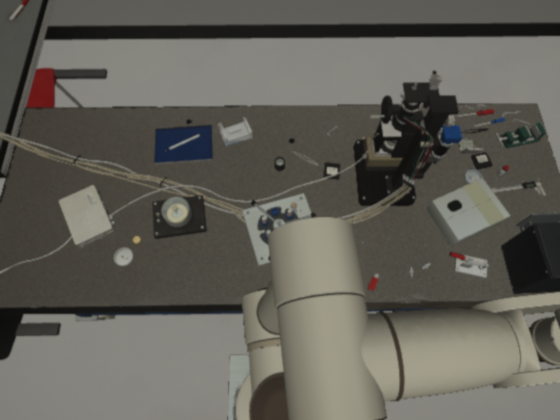

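View pics/side1.png

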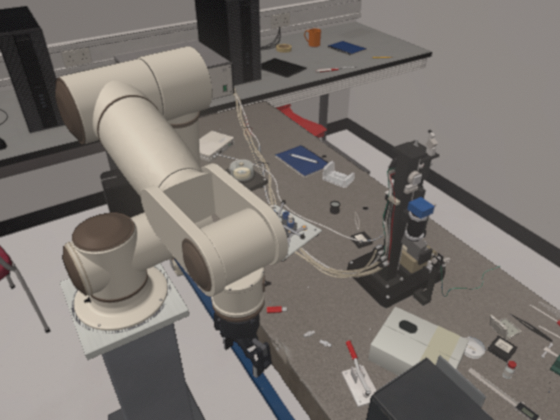

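The top view shows the carousel at about (280, 225), half hidden by the arm's elbow. The side view shows it at about (295, 230), also partly hidden. I'll move the arm out to the right first.

```bash
python3 -m creep '0 0 0 -0.9 3.5 0 0;0 0 0 -0.9 3.5 0 0;0 0 0 -0.9 3.5 0 0;0 0 0 -0.9 3.5 0 0;0 0 0 -0.9 3.5 0 0;0 0 0 -0.9 3.5 0 0;0 0 0 0 0 0 0;0 0 0 0 0 0 0' 20
python3 - <<'E'
from h import *
p,_=snap('top');q,_=snap('side')
print(env.state()['time_s'],ray('top',(280,225),.04))
np.save('top.npy',p);np.save('side.npy',q)
a=cv2.resize(p[170:290,210:350],(700,600),interpolation=cv2.INTER_CUBIC)
cv2.imwrite('pics/t2.png',a[:,:,::-1])
a=cv2.resize(q[180:290,220:370],(800,586),interpolation=cv2.INTER_CUBIC)
cv2.imwrite('pics/s2.png',a[:,:,::-1])
E
```

```text
time_s: 0.77
tool_pos: [0.1236, -0.7769, 0.2209]
tool_rot: [-3.117, -0.354, -0.0]
contact_force: [-0.0, 0.3, -0.7]
finger_gap: -0.005
grasp_force: 0.0
0.8667 [ 0.55397536 -0.00069364  0.04      ]
```

View pics/t2.png

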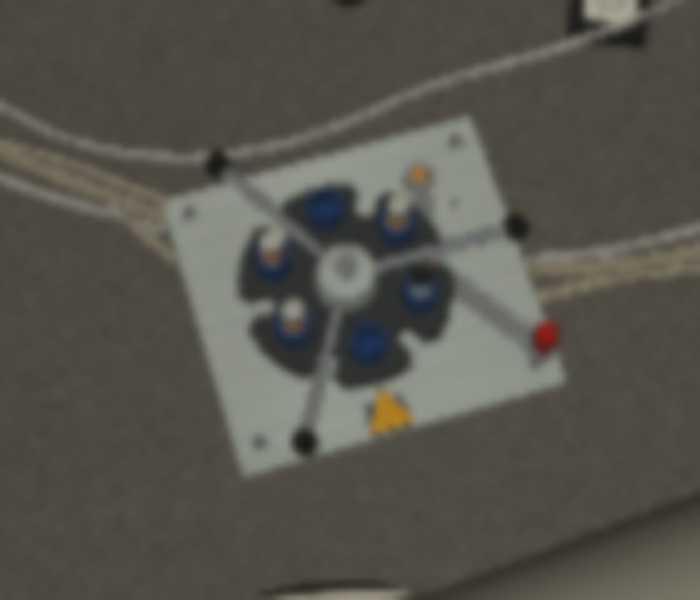

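View pics/s2.png

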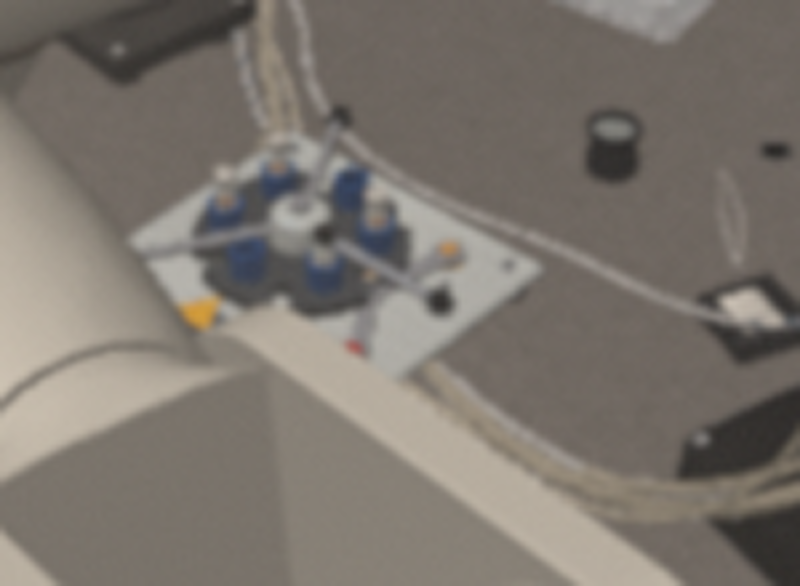

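The close-ups show three spoke balls at crop (217,163), (515,227) and (305,441). The red knob is at (545,336) and the arrowhead at (390,411). The black cap is at (421,273), the cup just counter-clockwise of the empty pick cup, so the rotor must turn −60° (clockwise). I'll push the spoke just left of the arrow.

```bash
cat > g.py <<'E'
from h import *
def blob(m,lo,near,r):
    u=np.argwhere(m)[:,::-1]; u=u[np.hypot(*(u-near).T)<r]; return u.mean(0),len(u)
def masks(p):
    hsv=cv2.cvtColor(p,cv2.COLOR_RGB2HSV);H,S,V=[hsv[...,i].astype(int) for i in range(3)]
    return dict(red=((H<8)|(H>172))&(S>150)&(V>80),yel=(H>12)&(H<28)&(S>150)&(V>120),dark=V<50)
E
python3 - <<'E'
from g import *
p=np.load('top.npy');m=masks(p)
f=lambda c:np.array([c[0]/5+210-.4,c[1]/5+170-.4])
B=[]
for c in((217,163),(515,227),(305,441)):
    b,n=blob(m['dark'],0,f(c),4);w=ray('top',b,.05);B.append(w);print('ball',b.round(1),n,w.round(4),ray('top',f(c),.05).round(4))
B=np.array(B);A=B.mean(0);print('axis',A.round(4),np.hypot(*(B-A)[:,:2].T).round(4))
ang=np.degrees(np.arctan2((B-A)[:,1],(B-A)[:,0]));print(ang)
# A=30,B=270,C=150 in base frame
print('yaws',[((a-e+180)%360)-180 for a,e in zip(ang,(30,270,150))])
k,n=blob(m['red'],0,f((545,336)),6);K=ray('top',k,.055);print('knob',k,n,K.round(4),proj('side',K))
y,n=blob(m['yel'],0,f((390,411)),6);Y=ray('top',y,.036);print('arrow',Y,np.degrees(np.arctan2(*(A-Y)[[1,0]])),np.hypot(*(A-Y)[:2]))
yaw=np.median([((a-e+180)%360)-180 for a,e in zip(ang,(30,270,150))]);t=np.radians(yaw)
R=np.array([[np.cos(t),-np.sin(t)],[np.sin(t),np.cos(t)]])
print('knob pred',A[:2]+R@[-.078,-.112],'knob in base',R.T@(K-A)[:2])
print('side proj axis/knob crop',[((proj('side',q)-[220,180])*5.333).round() for q in(B[1],B[0],K)])
s=env.state();print(s['tool_pos'],s['tool_rot'],s['joint_pos'])
E
```

```text
ball [252.8 202.2] 13 [0.6338 0.0897 0.05  ] [0.6339 0.0889 0.05  ]
ball [313.1 215. ] 14 [ 0.5843 -0.1114  0.05  ] [ 0.5843 -0.1096  0.05  ]
ball [270.7 258.3] 10 [0.4362 0.031  0.05  ] [0.4378 0.0313 0.05  ]
axis [0.5514 0.0031 0.05  ] [0.1195 0.1191 0.1186]
[ 46.42314623 -73.99503303 166.38350044]
yaws [np.float64(16.423146229283958), np.float64(16.0049669735032), np.float64(16.38350043578282)]
knob [318.58823529 236.88235294] 17 [ 0.5047 -0.1248  0.055 ] [284.63389153 245.2210095 ]
arrow [ 0.45989027 -0.02267956  0.036     ] 15.742111452276642 0.09509602001875288
knob pred [ 0.50817795 -0.12633261] knob in base [-0.08086192 -0.10955388]
side proj axis/knob crop [array([441., 297.]), array([338., 111.]), array([345., 348.])]
[ 0.1239558  -0.77534178  0.22396785] [-3.12028042e+00 -3.55449175e-01 -1.46836488e-04] [-1.51024718e+00  6.19181189e-01  8.03936596e-01  3.39350613e-05
  1.71961008e+00 -1.66299498e-01]
```

```bash
cat > t.py <<'E'
import sys; from h import *
def go(x,y,z,phi):
    s=env.state();R=cv2.Rodrigues(s['tool_rot'])[0];p=s['tool_pos']
    d=R.T@(np.array([x,y,z])-p)*100; f=np.degrees(np.arctan2(R[1,1],R[0,1]))
    print('t',round(s['time_s'],2),'pos',p.round(4),'phi',round(f,1),'tilt',R[2].round(3),'F',s['contact_force'].round(1),'q',s['joint_pos'].round(2))
    print('tool shift cm',d.round(2),'rz',round(-np.radians((phi-f+180)%360-180),3))
if __name__=='__main__': go(*map(float,sys.argv[1:]))
E
python3 t.py .489 -.097 .224 -58.5
```

```text
t 0.87 pos [ 0.124  -0.7753  0.224 ] phi -77.0 tilt [ 0.    -0.001 -1.   ] F [ 0.2 -0.4  0.5] q [-1.51  0.62  0.8   0.    1.72 -0.17]
tool shift cm [ 50.83 -57.89   0.07] rz -0.323
```

```bash
python3 -m creep '0 0 0 2.5 -2.9 0 0;0 0 0 2.5 -2.9 0 0;0 0 0 2.5 -2.9 0 0;0 0 0 2.5 -2.9 0 0;0 0 0 2.5 -2.9 0 0;0 0 0 2.5 -2.9 0 0;0 0 0 2.5 -2.9 0 0;0 0 0 2.5 -2.9 0 0;0 0 0 2.5 -2.9 0 0;0 0 0 2.5 -2.9 0 0;0 0 0 2.5 -2.9 0 0;0 0 0 2.5 -2.9 0 0;0 0 0 2.5 -2.9 0 0;0 0 0 2.5 -2.9 0 0;0 0 0 2.5 -2.9 0 0;0 0 0 2.5 -2.9 0 0;0 0 0 2.5 -2.9 0 0;0 0 0 0 0 0 0;0 0 0 0 0 0 0'
python3 t.py .489 -.097 .12 -58.5
```

```text
time_s: 2.45
tool_pos: [0.427, -0.1974, 0.2254]
tool_rot: [3.119, 0.362, 0.003]
contact_force: [0.1, -0.4, 0.1]
finger_gap: -0.001
grasp_force: 0.0
t 2.45 pos [ 0.427  -0.1974  0.2254] phi -76.8 tilt [ 0.001  0.001 -1.   ] F [ 0.1 -0.4  0.1] q [-0.6  -0.07  1.67  0.    1.55  0.74]
tool shift cm [ 8.32 -8.37 10.54] rz -0.319
```

```bash
python3 -m creep '0 0 -0.08 0 0 0 0;0 0 -0.08 0 0 0 0;0 0 -0.08 0 0 0 0;0 0 -0.08 0 0 0 0;0 0 0 0 0 0 0;0 0 0 0 0 0 0'
python3 t.py .489 -.097 .12 -58.5
```

```text
time_s: 2.95
tool_pos: [0.4264, -0.2002, 0.2249]
tool_rot: [3.026, 0.843, 0.001]
contact_force: [-1.0, -0.2, -0.9]
finger_gap: -0.001
grasp_force: 0.0
t 2.95 pos [ 0.4264 -0.2002  0.2249] phi -58.9 tilt [ 0.     0.001 -1.   ] F [-1.  -0.2 -0.9] q [-0.6  -0.07  1.66 -0.    1.55  0.42]
tool shift cm [10.69 -5.61 10.49] rz -0.006
```

```bash
sleep 0; python3 t.py .489 -.097 .056 -58.5
```

```text
t 2.95 pos [ 0.4264 -0.2002  0.2249] phi -58.9 tilt [ 0.     0.001 -1.   ] F [-1.  -0.2 -0.9] q [-0.6  -0.07  1.66 -0.    1.55  0.42]
tool shift cm [10.69 -5.61 16.89] rz -0.006
```

```bash
python3 -m creep '0 0 0 2.7 -1.4 0 0;0 0 0 2.7 -1.4 0 0;0 0 0 2.7 -1.4 0 0;0 0 0 2.6 -1.4 0 0;0 0 0 0 0 3 0;0 0 0 0 0 3 0;0 0 0 0 0 3 0;0 0 0 0 0 3 0;0 0 0 0 0 2 0;0 0 0 0 0 0 0;0 0 0 0 0 0 0;0 0 0 0 0 0 0'
python3 t.py .489 -.097 .056 -58.5
python3 - <<'E'
from h import *
p,_=snap('top');q,_=snap('side')
a=cv2.resize(p[170:290,240:360],(500,500),interpolation=cv2.INTER_CUBIC)
b=cv2.resize(q[190:270,240:320],(300,300),interpolation=cv2.INTER_CUBIC)
c=np.zeros((500,800,3),np.uint8);c[:,:500]=a;c[:300,500:]=b
cv2.imwrite('pics/m3.png',c[:,:,::-1])
E
```

```text
time_s: 3.95
tool_pos: [0.49, -0.0968, 0.0862]
tool_rot: [3.025, 0.846, 0.002]
contact_force: [-0.6, 0.1, 0.7]
finger_gap: -0.005
grasp_force: 0.0
t 3.95 pos [ 0.49   -0.0968  0.0862] phi -58.8 tilt [ 0.001  0.001 -1.   ] F [-0.6  0.1  0.7] q [-0.35  0.08  1.8   0.    1.26  0.68]
tool shift cm [-0.1  -0.04  3.02] rz -0.005
```

View pics/m3.png

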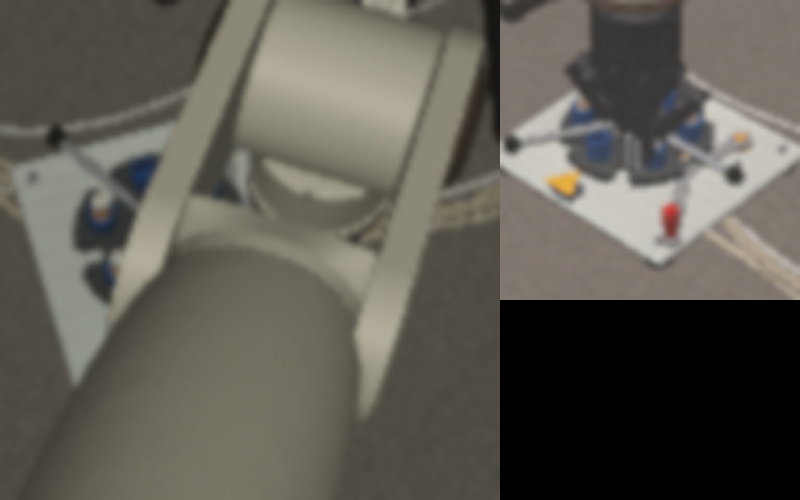

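The side part of the crop shows the closed fingertip at about (643,150) and the knob at (670,220). The tip is on the rotor side of the knob and clear of the vials. Next I'll lower it and push the knob outward.

```bash
python3 -m creep '0 0 0 0 0 1.5 0;0 0 0 0 0 1.5 0;0 0 0 0 0 0 0;0 0 0 0 0 0 0;0 0 0 0 1 0 0;0 0 -0.06 -0.14 0.9 0 0;0 0 -0.06 -0.14 0.9 0 0;0 0 -0.06 -0.14 0.9 0 0;0 0 -0.06 -0.14 0.9 0 0;0 0 -0.06 -0.14 0.9 0 0;0 0 -0.06 -0.14 0.9 0 0;0 0 -0.06 -0.14 0.9 0 0;0 0 0 0 0 0 0;0 0 0 0 0 0 0'
python3 t.py .489 -.097 .056 -34.5
python3 - <<'E'
from g import *
q,_=snap('side')
b=cv2.resize(q[190:290,230:330],(600,600),interpolation=cv2.INTER_CUBIC)
cv2.imwrite('pics/m4.png',b[:,:,::-1])
m=masks(q)['red'];k,n=blob(m,0,(287,248),22);K=ray('side',k,.045);print(k,n,K)
piv=np.array([.633,-.048]);d=K[:2]-piv;print(np.hypot(*d),'lever ang',np.arctan2(d[1],d[0])-np.arctan2(-.0775,-.1265))
E
```

```text
time_s: 5.22
tool_pos: [0.5294, -0.1588, 0.0553]
tool_rot: [2.783, 1.457, 0.001]
contact_force: [-0.5, 0.8, 0.2]
finger_gap: 0.004
grasp_force: 0.0
t 5.22 pos [ 0.5294 -0.1588  0.0553] phi -34.7 tilt [ 0.     0.001 -1.   ] F [-0.5  0.8  0.2] q [-0.43  0.22  1.71  0.    1.21  0.18]
tool shift cm [ 2.77 -6.84 -0.08] rz -0.004
[285.09090909 246.90909091] 11 [ 0.50767855 -0.12298344  0.045     ]
0.14604103035836472 lever ang -0.010477984735000945
```

View pics/m4.png

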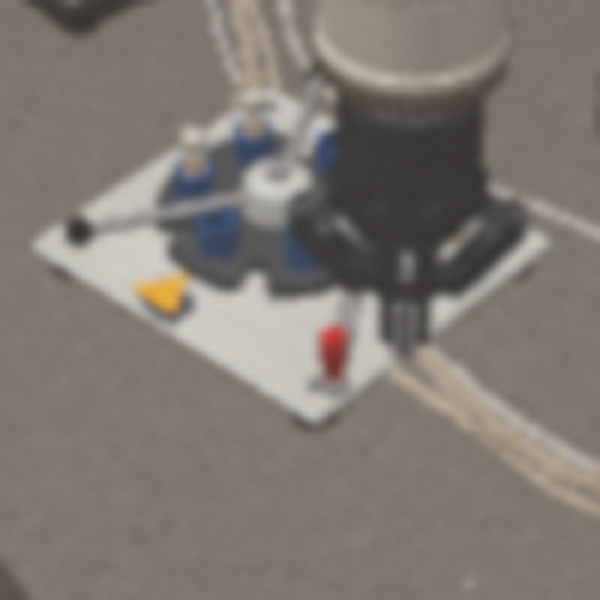

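The knob, at crop (332,350), has not moved. The fingertip, at (403,345), stands beside it to the right. I'll compare with where the tip should project.

Run:
```python
from g import *
s=env.state();p=s['tool_pos'];R=cv2.Rodrigues(s['tool_rot'])[0]
for d in(0,.014,.027): print(d,((proj('side',p+R@[0,0,d])-[230,190])*6).round())
u=np.array([403,345])/6+[230,190]
for z in(.028,.041,.055,.07): print(z,ray('side',u,z).round(4))
print('knob',[ray('side',np.array([332,y])/6+[230,190],z).round(4) for y,z in((330,.06),(380,.028))])
for P in([.5065,-.1255,.06],[.5065,-.1255,.028],[.5514-.118*np.cos(.2409),.0031+.118*np.sin(.2409),.05]):print(((proj('side',P)-[230,190])*6).round())
```

```text
0 [400. 351.]
0.014 [399. 370.]
0.027 [399. 388.]
0.028 [ 0.5502 -0.1302  0.028 ]
0.041 [ 0.5419 -0.1423  0.041 ]
0.055 [ 0.5331 -0.1553  0.055 ]
0.07 [ 0.5236 -0.1693  0.07  ]
knob [array([ 0.5042, -0.1299,  0.06  ]), array([ 0.5019, -0.1338,  0.028 ])]
[331. 324.]
[331. 368.]
[ 79. 224.]
```

Run:
```python
from g import *
q,d=snap('side')
K,R,t=cal('side')
def w(u,v): return R.T@(np.linalg.inv(K)@np.array([u,v,1.])*d[v,u]-t)
for u in (293,295,297,299,301):
    print(u,[(v,w(u,v).round(3).tolist()) for v in (240,243,246,247,248,249,250,252)])
print('knob',[w(285,v).round(3).tolist() for v in (245,247,249,251)])
b=cv2.resize(q[225:265,270:320],(800,640)[::1] and (750,600),interpolation=cv2.INTER_NEAREST)
cv2.imwrite('pics/m5.png',b[:,:,::-1])
```

```text
293 [(240, [0.514, -0.158, 0.097]), (243, [0.514, -0.159, 0.086]), (246, [0.513, -0.161, 0.075]), (247, [0.546, -0.112, 0.018]), (248, [0.545, -0.113, 0.015]), (249, [0.543, -0.117, 0.015]), (250, [0.537, -0.125, 0.019]), (252, [0.534, -0.13, 0.015])]
295 [(240, [0.516, -0.167, 0.102]), (243, [0.52, -0.161, 0.085]), (246, [0.517, -0.167, 0.077]), (247, [0.517, -0.167, 0.073]), (248, [0.517, -0.167, 0.069]), (249, [0.518, -0.165, 0.063]), (250, [0.544, -0.126, 0.017]), (252, [0.548, -0.122, 0.003])]
297 [(240, [0.527, -0.162, 0.095]), (243, [0.523, -0.169, 0.089]), (246, [0.521, -0.172, 0.079]), (247, [0.521, -0.172, 0.076]), (248, [0.524, -0.168, 0.067]), (249, [0.523, -0.17, 0.064]), (250, [0.554, -0.124, 0.011]), (252, [0.553, -0.127, 0.004])]
299 [(240, [0.527, -0.174, 0.103]), (243, [0.529, -0.17, 0.087]), (246, [0.525, -0.177, 0.081]), (247, [0.528, -0.172, 0.072]), (248, [0.528, -0.173, 0.069]), (249, [0.527, -0.175, 0.067]), (250, [0.566, -0.119, 0.001]), (252, [0.564, -0.122, -0.005])]
301 [(240, [0.53, -0.18, 0.106]), (243, [0.535, -0.173, 0.086]), (246, [0.535, -0.174, 0.075]), (247, [0.537, -0.171, 0.068]), (248, [0.571, -0.122, 0.01]), (249, [0.569, -0.126, 0.009]), (250, [0.567, -0.129, 0.008]), (252, [0.565, -0.131, 0.002])]
knob [[0.505, -0.127, 0.057], [0.502, -0.131, 0.054], [0.5, -0.135, 0.049], [0.498, -0.137, 0.042]]
```

View pics/m5.png

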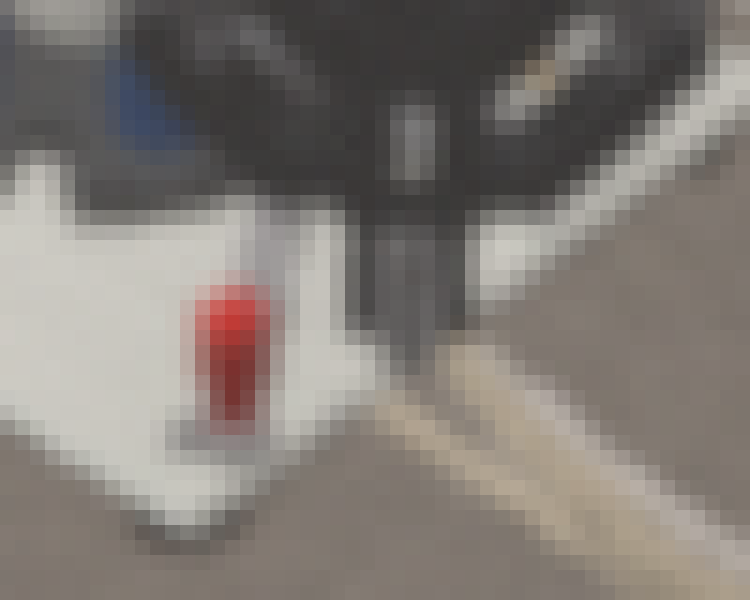

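The depth shows the fingertip at z ≈ 0.062 with the TCP at 0.055, so the shut tips stand about 20 mm higher than stated. The tip passed over the knob. I'll go back and push again 20 mm lower.

```bash
python3 -m creep '0 0 0 0 0 -2 0;0 0 0.1 0 0 0 0;0 0 0.1 0 0 0 0;0 0 0.1 0 0 0 0;0 0 0.115 0 0 0 0;0 0 0 0 0 0 0;0 0 0 0 0 0 0'
python3 t.py .487 -.094 .037 -58.5
```

```text
time_s: 5.9
tool_pos: [0.5289, -0.1579, 0.0748]
tool_rot: [3.021, 0.86, 0.0]
contact_force: [0.5, 0.5, 0.6]
finger_gap: 0.001
grasp_force: 0.0
t 5.9 pos [ 0.5289 -0.1579  0.0748] phi -58.2 tilt [ 0.  0. -1.] F [0.5 0.5 0.6] q [-0.43  0.2   1.69  0.    1.25  0.59]
tool shift cm [-0.19 -7.64  3.78] rz 0.005
```

```bash
python3 -m creep '0 0 0 -0.2 -2.6 0 0;0 0 0 0 -2.5 0 0;0 0 0 0 -2.5 0 0;0 0 0 0 0 0 0;0 0 0 0 0 1.3 0;0 0 0 0 0 1.3 0;0 0 0 0 0 1.2 0;0 0 0 0 0 0 0;0 0 0 0 0 0 0'
python3 t.py .5045 -.122 .037 -58.5
```

```text
time_s: 6.65
tool_pos: [0.4873, -0.0945, 0.0365]
tool_rot: [-3.021, -0.859, 0.001]
contact_force: [1.0, 0.7, 0.6]
finger_gap: -0.002
grasp_force: 0.0
t 6.65 pos [ 0.4873 -0.0945  0.0365] phi -58.3 tilt [-0.    -0.001 -1.   ] F [1.  0.7 0.6] q [-0.35  0.13  1.86  0.    1.15  0.67]
tool shift cm [ 0.02  3.25 -0.05] rz 0.004
```

```bash
python3 -m creep '0 0 0 0 1.1 0 0;0 0 -0.06 -0.14 0.9 0 0;0 0 -0.06 -0.14 0.9 0 0;0 0 0 0 0 0 0'
python3 -m creep '0 0 -0.06 -0.14 0.9 0 0;0 0 -0.06 -0.14 0.9 0 0;0 0 -0.06 -0.14 0.9 0 0;0 0 -0.06 -0.14 0.9 0 0;0 0 -0.06 -0.14 0.9 0 0;0 0 0 0 0 0 0;0 0 0 0 0 0 0;0 0 0 0 0 0 0'
python3 - <<'E'
from g import *
q,_=snap('side');m=masks(q)['red'];k,n=blob(m,0,(290,252),22);K=ray('side',k,.05);print(k,n,K)
d=K[:2]-[.633,-.048];print(np.hypot(*d),'lever',np.arctan2(d[1],d[0])-np.arctan2(-.0775,-.1265))
b=cv2.resize(q[190:290,230:330],(600,600),interpolation=cv2.INTER_CUBIC)
cv2.imwrite('pics/m6.png',b[:,:,::-1])
E
```

```text
time_s: 6.98
tool_pos: [0.502, -0.1222, 0.0375]
tool_rot: [2.963, 1.04, 0.002]
contact_force: [0.8, 1.2, 0.0]
finger_gap: -0.007
grasp_force: 0.0
time_s: 7.65
tool_pos: [0.5275, -0.1566, 0.0367]
tool_rot: [-2.78, -1.463, -0.0]
contact_force: [-0.7, 0.6, 0.1]
finger_gap: 0.002
grasp_force: 0.0
[303.33333333 250.33333333] 15 [ 0.54555643 -0.17245953  0.05      ]
0.1521070369476023 lever 0.40866886454182616
```

The lever is at about 0.41 rad, so it's clear of the disc. Now I'll back off, lift and go round to the spoke left of the arrow.

```bash
python3 -m creep '0 0 0 0 -1.2 0 0;0 0 0 0 0 -3 0;0 0 0 0 0 -3 0;0 0 0 0 0 -3 0;0 0 -0.11 0 0 0 0;0 0 -0.11 0 0 0 0;0 0 -0.11 0 0 0 0;0 0 -0.11 0 0 0 0;0 0 -0.11 0 0 0 0;0 0 -0.11 0 0 0 0;0 0 -0.11 0 0 0 0;0 0 -0.11 0 0 0 0;0 0 -0.11 0 0 0 0;0 0 -0.11 0 0 0 0;0 0 -0.11 0 0 0 0;0 0 -0.11 0 0 0 0;0 0 -0.11 0 0 0 0;0 0 -0.11 0 0 0 0;0 0 0 0 0 0 0'
python3 t.py .4486 -.0048 .13 76.3
```

```text
time_s: 9.28
tool_pos: [0.5176, -0.1497, 0.1267]
tool_rot: [0.966, 2.989, 0.0]
contact_force: [0.8, 0.6, -0.6]
finger_gap: -0.003
grasp_force: 0.0
t 9.28 pos [ 0.5176 -0.1497  0.1267] phi 54.2 tilt [ 0.  0. -1.] F [ 0.8  0.6 -0.6] q [-0.42  0.13  1.66  0.    1.35 -1.37]
tool shift cm [14.07  7.72 -0.33] rz -0.386
```

```bash
python3 -m creep '0 0 0 2.8 1.5 0 0;0 0 0 2.8 1.5 0 0;0 0 0 2.8 1.6 0 0;0 0 0 2.8 1.6 0 0;0 0 0 2.8 1.5 0 0;0 0 -0.1 0 0 0 0;0 0 -0.1 0 0 0 0;0 0 -0.1 0 0 0 0;0 0 -0.09 0 0 0 0;0 0 0 0 0 0 0;0 0 0 0 0 0 0'
python3 t.py .4486 -.0048 .038 76.3
```

```text
time_s: 10.2
tool_pos: [0.4499, -0.0053, 0.1266]
tool_rot: [0.385, 3.118, 0.0]
contact_force: [0.3, 0.8, 0.2]
finger_gap: -0.001
grasp_force: 0.0
t 10.2 pos [ 0.4499 -0.0053  0.1266] phi 75.9 tilt [-0.  0. -1.] F [0.3 0.8 0.2] q [-0.18 -0.06  1.86  0.    1.34 -1.51]
tool shift cm [0.13 0.02 8.86] rz -0.007
```

```bash
python3 -m creep '0 0 -0.01 0.1 0 3 0;0 0 0 0 0 3 0;0 0 0 0 0 2.8 0;0 0 0 0 0 0 0;0 0 0 0 0 0 0;0 0 0 0 1.2 0 0;0 0 0.08 0.11 0.78 0 0;0 0 0.08 0.11 0.78 0 0;0 0 0 0 0 0 0'
python3 t.py .4486 -.0048 .038 76.3
python3 - <<'E'
from h import *
q,_=snap('side')
b=cv2.resize(q[190:290,220:320],(600,600),interpolation=cv2.INTER_CUBIC)
cv2.imwrite('pics/m7.png',b[:,:,::-1])
E
```

```text
time_s: 10.95
tool_pos: [0.455, 0.0228, 0.0408]
tool_rot: [0.617, 3.078, 0.001]
contact_force: [0.7, 0.6, 0.0]
finger_gap: -0.006
grasp_force: 0.0
t 10.95 pos [0.455  0.0228 0.0408] phi 67.3 tilt [-0.003  0.001 -1.   ] F [0.7 0.6 0. ] q [-0.12  0.04  1.95  0.    1.15 -1.29]
tool shift cm [-0.47 -2.8   0.27] rz -0.156
```

View pics/m7.png

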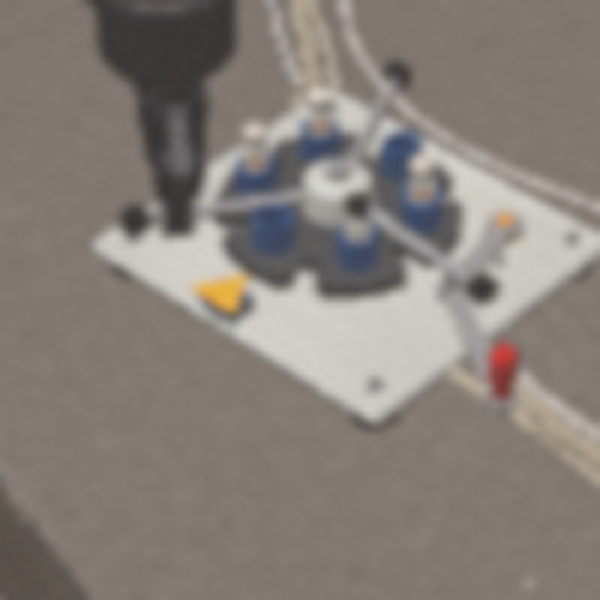

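The finger is on the spoke beside the ball at crop (178,215), and the lever is out with the knob at (503,370). I'll carry on along the arc.

```bash
cat > r.py <<'E'
from g import *
A=np.array([.5514,.0031]);p,_=snap('side');m=masks(p)['dark'].astype(np.uint8)
s=env.state();P=s['tool_pos'];v=P[:2]-A
print('t',s['time_s'],'tool r',np.hypot(*v).round(4),'ang',np.degrees(np.arctan2(v[1],v[0])).round(1),'z',P[2].round(4),'F',s['contact_force'].round(1))
n,l,st,c=cv2.connectedComponentsWithStats(m)
for i in range(1,n):
    w=ray('side',c[i],.05)[:2]-A
    if .105<np.hypot(*w)<.13 and 4<st[i,4]<60: print('ball',np.hypot(*w).round(4),np.degrees(np.arctan2(w[1],w[0])).round(1),st[i,4])
E
python3 r.py
python3 -m creep '0 0 0.08 0.11 0.78 0 0;0 0 0.08 0.11 0.78 0 0;0 0 0.08 0.11 0.78 0 0;0 0 0.08 0.11 0.78 0 0;0 0 0.08 0.11 0.78 0 0;0 0 0.08 0.11 0.78 0 0;0 0 0.08 0.11 0.78 0 0;0 0 0.08 0.11 0.78 0 0;0 0 0 0 0 0 0;0 0 0 0 0 0 0'
python3 r.py
```

```text
t 11.05 tool r 0.0985 ang 168.9 z 0.0402 F [0.3 2.2 5.4]
time_s: 11.88
tool_pos: [0.4863, 0.0756, 0.0401]
tool_rot: [1.544, 2.734, 0.002]
contact_force: [0.5, 2.6, 7.4]
finger_gap: 0.002
grasp_force: 3.6
t 11.9333 tool r 0.0974 ang 132.0 z 0.0401 F [0.8 2.3 6.9]
```

Run:
```python
from h import *
q,d=snap('side')
b=cv2.resize(q[190:270,230:310],(600,600),interpolation=cv2.INTER_CUBIC)
cv2.imwrite('pics/m8.png',b[:,:,::-1])
s=env.state();print(s['contact_force'],s['ft_torque'],s['grasp_force'])
```

```text
[-0.6591956   2.82113072  6.96412043] [ 0.58795478 -0.10684531  0.04749411] 3.3120911568403244
```

View pics/m8.png

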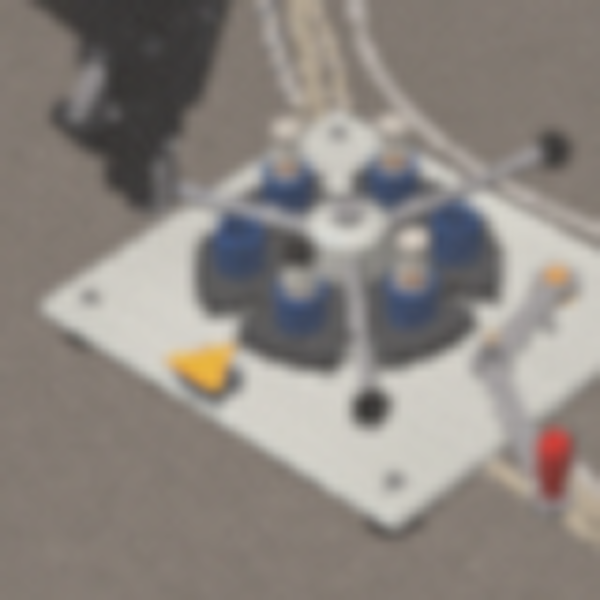

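Balls are at crop (370,408) and (550,150). The black vial has come to about (300,280), most of the way. I'll measure the angle, back off slightly and set the tip lower, since it feels an upward force.

```bash
python3 - <<'E'
from h import *
A=np.array([.5514,.0031])
for c,a0 in(((370,408),-73.7),((550,150),46.3)):
    w=ray('side',np.array(c)/7.5+[229.5,189.5],.05)[:2]-A;print(np.hypot(*w),np.degrees(np.arctan2(w[1],w[0]))-a0)
E
python3 -m creep '0 0 0 0 -0.8 0 0;0 0 0 0 0 0 0;0 0 0 0 0 0.4 0;0 0 0 0 0 0 0;0 0 0 0 0 0 0'
python3 r.py
```

```text
0.12146016112556197 -43.87316022700139
0.11346379889984007 -43.62134084165915
time_s: 12.4
tool_pos: [0.4782, 0.0714, 0.0344]
tool_rot: [-1.547, -2.734, 0.0]
contact_force: [-0.2, -0.3, 0.3]
finger_gap: -0.0
grasp_force: 0.0
t 12.45 tool r 0.1001 ang 137.0 z 0.0345 F [-0.2  0.2  0.6]
```

```bash
python3 -m creep '0 0 0 0 0.8 0 0;0 0 0.08 0.11 0.78 0 0;0 0 0.08 0.11 0.78 0 0;0 0 0.08 0.11 0.78 0 0;0 0 0 0 0 0 0;0 0 0 0 0 0 0'
cat > b.py <<'E'
from g import *
# rotor angle from the ball of spoke B (base 270) and A (30) in the side view, tracked near a guess
import sys; g=float(sys.argv[1]);A=np.array([.5514,.0031]);q,_=snap('side')
V=cv2.cvtColor(q,cv2.COLOR_RGB2HSV)[...,2]
for a0 in(-73.7,46.3):
    t=np.radians(a0+g);u=proj('side',[A[0]+.119*np.cos(t),A[1]+.119*np.sin(t),.05])
    x,y=(u-5).round().astype(int);w=V[y:y+11,x:x+11].astype(float);k=np.clip(np.median(w)*.62-w,0,None)
    yy,xx=np.mgrid[y:y+11,x:x+11];c=np.array([(xx*k).sum(),(yy*k).sum()])/k.sum();v=ray('side',c,.05)[:2]-A
    print('r',np.hypot(*v).round(4),'rotor',(np.degrees(np.arctan2(v[1],v[0]))-a0).round(2),(k>0).sum())
E
python3 b.py -57; python3 r.py
```

```text
time_s: 12.95
tool_pos: [0.5048, 0.0892, 0.0344]
tool_rot: [-1.859, -2.532, 0.0]
contact_force: [-0.1, -0.0, 0.0]
finger_gap: 0.001
grasp_force: 0.0
r 0.121 rotor -60.19 17
r 0.1162 rotor -61.96 8
t 13.05 tool r 0.0979 ang 118.7 z 0.0345 F [-0.   0.1  0.4]
```

The rotor is at about −60 to −62°, within the notch's capture range. I'll retreat, lift, and check the free space outside the knob with depth.

```bash
python3 -m creep '0 0 0 0 -1.5 0 0;0 0 0 0 0 -3 0;0 0 0 0 0 -3 0;0 0 0 0 0 -3.5 0;0 0 0.11 0 0 0 0;0 0 0.11 0 0 0 0;0 0 0.11 0 0 0 0;0 0 0 0 0 0 0'
python3 b.py -60
python3 - <<'E'
from g import *
for n in('top','side'):
    q,d=snap(n);K,R,t=cal(n)
    v,u=np.mgrid[0:420,0:560];X=np.stack([u,v,np.ones_like(u)],-1).reshape(-1,3)@np.linalg.inv(K).T*d.reshape(-1,1)
    W=(X-t)@R;ok=(d.ravel()>0)&(W[:,0]>.45)&(W[:,0]<.75)&(W[:,1]<-.12)&(W[:,1]>-.36)&(W[:,2]>.015)
    H=np.zeros((15,12))
    i=((W[ok,0]-.45)/.02).astype(int);j=((-.12-W[ok,1])/.02).astype(int);np.maximum.at(H,(i,j),W[ok,2]*1000)
    print(n,'rows x .45+.02i, cols y -.12-.02j (mm)');print(H.astype(int)[::-1])
E
python3 t.py .579 -.191 .13 -35.1
```

```text
time_s: 13.72
tool_pos: [0.4901, 0.0844, 0.1298]
tool_rot: [2.258, 2.184, 0.001]
contact_force: [-0.1, 0.3, 0.0]
finger_gap: -0.002
grasp_force: 0.0
r 0.1217 rotor -60.38 17
r 0.1162 rotor -61.92 8
top rows x .45+.02i, cols y -.12-.02j (mm)
[[  0   0  22  23  22   0   0  46 389 386 455 455]
 [  0   0   0   0   0   0   0  44  46  47 455 452]
 [  0   0   0   0   0   0   0  44  43  44  45 415]
 [  0   0   0   0   0   0   0  45  48  45  44 420]
 [  0   0   0   0   0   0   0  43  48  47  49  48]
 [  0   0   0   0   0   0   0  43  48  47  55  80]
 [  0   0   0   0   0   0   0  17  30  55  70  89]
 [  0   0   0   0   0   0  25  33  44  55  60  81]
 [  0   0   0   0   0  22  20  27  39  40  39   0]
 [ 32  29  61   0   0   0   0   0   0   0   0   0]
 [ 23  30  63   0   0   0   0   0   0   0   0   0]
 [ 24   0   0   0   0   0   0   0   0   0   0   0]
 [ 24   0   0   0   0   0   0   0   0   0   0   0]
 [ 24   0   0   0   0   0   0   0   0   0   0   0]
 [  0   0   0   0   0   0   0   0   0   0   0   0]]
side rows x .45+.02i, cols y -.12-.02j (mm)
[[  0   0  19  21  20   0   0   0 387 390 291   0
[... 178 characters left out ...]
 0   0   0  44  45  42  44]
 [  0   0   0   0   0   0   0   0  47  43  44  42]
 [  0   0   0   0   0   0   0   0  21  34  61  81]
 [  0   0   0   0   0   0   0  28  38  48  63  66]
 [  0   0   0   0   0  19  19  29  29  44  44   0]
 [ 27  26  57  42   0   0   0   0   0   0   0   0]
 [ 21  26  60  58   0   0   0   0   0   0   0   0]
 [ 22   0   0   0   0   0   0   0   0   0   0   0]
 [ 24  20   0   0   0   0   0   0   0   0   0   0]
 [ 21  21   0   0   0   0   0   0   0   0   0   0]
 [  0   0   0   0   0   0   0   0   0   0   0   0]]
t 13.87 pos [0.4901 0.0844 0.1295] phi -1.4 tilt [ 0. -0. -1.] F [ 0.9 -0.  -0.1] q [0.02 0.04 1.75 0.   1.35 0.04]
tool shift cm [-27.32   9.55  -0.05] rz 0.589
```

```bash
python3 -m creep '0 0 0 -3.4 1.2 0 0;0 0 0 -3.4 1.2 0 0;0 0 0 -3.4 1.2 0 0;0 0 0 -3.4 1.2 0 0;0 0 0 -3.4 1.2 0 0;0 0 0 -3.4 1.2 0 0;0 0 0 -3.4 1.2 0 0;0 0 0 -3.4 1.2 0 0;0 0 0.1 0 0 0 0;0 0 0.1 0 0 0 0;0 0 0.1 0 0 0 0;0 0 0.1 0 0 0 0;0 0 0.1 0 0 0 0;0 0 0.09 0 0 0 0;0 0 0 0 0 0 0;0 0 0 0 0 0 0'
python3 t.py .579 -.191 .036 -35.1
```

```text
time_s: 15.2
tool_pos: [0.5783, -0.1902, 0.1294]
tool_rot: [-2.788, -1.447, 0.0]
contact_force: [0.1, 0.5, 0.8]
finger_gap: 0.002
grasp_force: 0.0
t 15.2 pos [ 0.5783 -0.1902  0.1294] phi -35.2 tilt [ 0. -0. -1.] F [0.1 0.5 0.8] q [-0.44  0.27  1.49  0.    1.38  0.17]
tool shift cm [-0.02  0.11  9.34] rz -0.001
```

```bash
python3 -m creep '0 0 0 0 0 3.1 0;0 0 0 0 0 3.1 0;0 0 0 0 0 3.1 0;0 0 0 0 0 0 0;0 0 0 0 0 0 0;0 0 0 0 -1.4 0 0;0 0 0.06 -0.11 -0.9 0 0;0 0 0.06 -0.11 -0.9 0 0;0 0 0.06 -0.11 -0.9 0 0;0 0 0.06 -0.11 -0.9 0 0;0 0 0.06 -0.11 -0.9 0 0;0 0 0 0 0 0 0'
cat > l.py <<'E'
from g import *
q,_=snap('side');m=masks(q)['red'];k,n=blob(m,0,(292,248),20);K=ray('side',k,.05);d=K[:2]-[.633,-.048]
print(k,n,K.round(4),'lever',np.arctan2(d[1],d[0])-np.arctan2(-.0775,-.1265),env.state()['contact_force'].round(1))
E
python3 l.py; python3 b.py -60
```

```text
time_s: 16.2
tool_pos: [0.5304, -0.1557, 0.0393]
tool_rot: [2.975, 1.004, 0.003]
contact_force: [0.9, -0.5, -0.0]
finger_gap: 0.0
grasp_force: 0.0
[290.   248.75] 12 [ 0.5133 -0.1436  0.05  ] lever 0.12435721809055877 [ 0.3 -0.1  1. ]
r 0.1216 rotor -60.39 18
r nan rotor nan 0b.py:8: RuntimeWarning: invalid value encountered in divide
  yy,xx=np.mgrid[y:y+11,x:x+11];c=np.array([(xx*k).sum(),(yy*k).sum()])/k.sum();v=ray('side',c,.05)[:2]-A
```

Lever at about 0.12; push on home.

```bash
python3 -m creep '0 0 0.06 -0.11 -0.9 0 0;0 0 0.06 -0.11 -0.9 0 0;0 0 0 0 -0.4 0 0;0 0 0 0 0 0 0;0 0 0 0 0 0 0'
python3 l.py; python3 b.py -60 2>/dev/null; python3 t.py .5065 -.1255 .038 -58.5
```

```text
time_s: 16.72
tool_pos: [0.5182, -0.1418, 0.0384]
tool_rot: [3.024, 0.829, 0.006]
contact_force: [8.4, -18.9, -2.9]
finger_gap: -0.003
grasp_force: 8.9
[284.83333333 246.83333333] 12 [ 0.5041 -0.127   0.05  ] lever 0.0002957565711860788 [  8.7 -18.7  -2.2]
r 0.1216 rotor -60.35 17
r 0.116 rotor -61.96 9
t 16.82 pos [ 0.5182 -0.1418  0.0384] phi -59.3 tilt [ 0.002  0.006 -1.   ] F [  8.1 -17.8  -1.3] q [-0.41  0.21  1.77 -0.    1.16  0.63]
tool shift cm [-0.18 -2.    0.03] rz -0.015
```

The lever is home and at its stop, with 20 N pressing. I'll back off and lift clear.

```bash
python3 -m creep '0 0 0 0 1.5 0 0;0 0 0 0 1 0 0;0 0 0 0 0 -3 0;0 0 0 0 0 -3.5 0;0 0 0 0 0 -3.5 0;0 0 0 0 3 0 0;0 0 0 0 0 -3.5 0;0 0 0 0 0 0 0;0 0 0 0 0 0 0;0 0 0 0 0 0 0'
python3 l.py; python3 b.py -60 2>/dev/null
python3 - <<'E'
from h import *
q,d=snap('side')
b=cv2.resize(q[190:270,230:310],(600,600),interpolation=cv2.INTER_CUBIC)
cv2.imwrite('pics/m9.png',b[:,:,::-1])
A=np.array([.5514,.0031]);t=np.radians(196.3);P=A+.05*np.array([np.cos(t),np.sin(t)])
for z in(.041,.083):print('pick',z,((proj('side',[*P,z])-[229.5,189.5])*7.5).round())
print(env.state()['contact_force'])
E
```

```text
time_s: 17.65
tool_pos: [0.5438, -0.1866, 0.1716]
tool_rot: [-3.03, -0.827, -0.0]
contact_force: [0.0, 1.2, 0.1]
finger_gap: -0.005
grasp_force: 0.0
[285.1 246.6] 10 [ 0.5055 -0.1265  0.05  ] lever 0.002074132306892462 [-0.3  0.6 -0.1]
r 0.1217 rotor -60.38 17
r nan rotor nan 0
pick 0.041 [278. 301.]
pick 0.083 [276. 228.]
[ 0.49369104  0.42065524 -0.44914934]
```

View pics/m9.png

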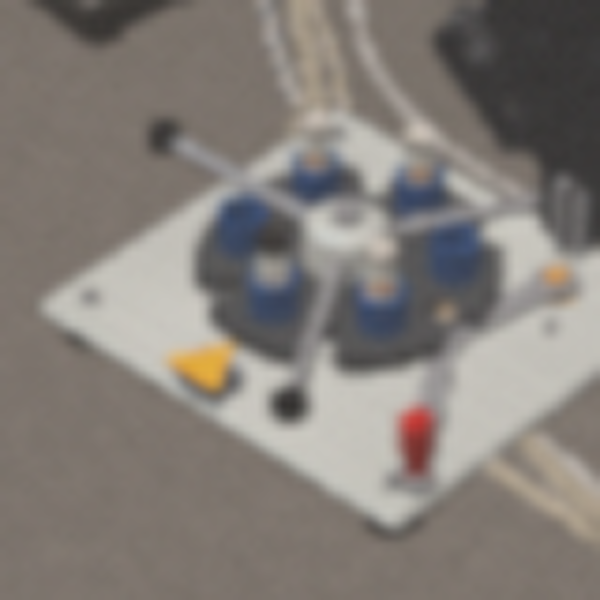

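The black cap at crop (275,238) is behind the arrowhead, where the pick point projects. The lever is home with the knob at (417,440), all four vials stand upright, and the gripper is clear. Handing in.

```bash
python3 -c "
from workcell import env
print(env.hand_in())"
```

```text
the job is handed in; nothing more can be done
None
```

The job is handed in: the black-capped vial is at the pick position, the lever is pushed home in its notch and the arm is clear, as the last picture and angle readings show; the judge's result was not reported.

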